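Open the kettle for filling

ROBOT

A 6-joint arm with a two-finger parallel gripper is mounted at the origin on the work surface. World frame = base frame: x ahead of the robot, y to its left, z up, the work surface at z = 0. Lengths are in m, angles in rad, forces in N, time in s.
With the tool pointing down it reaches from about 0.275 to 1 m from the base axis. Payload 8.4 kg.
Tool frame: the origin (TCP) lies on the centre line of the jaws, within the pads' length; the fingertips stand 17 mm ahead of it and the grasp point (between the pads) lies 2 mm behind it (bot.tcp_to_tips is the z of the fingertips in the tool frame, in m); z points along the fingers, y is the line along which they close (so a half turn about z gives the same grasp; the last joint's range is limited). The gripper opens to 85 mm and grips with 20 to 120 N. Pads are 22 mm wide; open, the fingers measure 114 mm over their backs; the gripper's body (76 mm by 85 mm) begins 54 mm behind the grasp point. The pads swing forward as they close: fully open they stand 13 mm farther back than shut.
Start: joints at [1.151, 0.353, 1.633, -0, 1.155, -0.002], TCP at [0.254, 0.571, 0.226] pointing down, gripper open.
Joint ranges: [-2.63, 2.63], [-0.92, 2.1], [0.06, 2.66], [-1.3, 4.44], [0, 2.69], [-3.02, 3.02]. Speed limits (rad/s): [2.22, 2.22, 2.79, 3.14, 3.14, 3.14].

INTERFACE

Orientations are given as a unit quaternion [x, y, z, w].
In Python, from workcell import bot, hand, kinematics, get_obs, vision, hand_in gives the robot as it stands. The module is installed in compiled form; this text tells all that it offers. Calls block until the motion is done:
- bot.reach(position, orientation): joint-space move of the TCP to a pose.
- bot.servo_line(position, ori=None, velocity=0.15): straight line of the TCP; ori=None keeps the orientation; velocity is the mean speed in m/s.
- bot.goto_joints(angles): joint-space move.
- hand.move_gripper(opening, strength=None): finger opening in m; strength is the grip in N (None keeps the last); returns when the fingers have stopped.
- bot.dwell(seconds).
- kinematics.solve_ik(position, orientation): joint angles nearest the present ones, or None.
- get_obs(): the state.
- vision.read_camera(name): name is "scene" or "top" or "wrist"; returns a dict with "frame" (420x560x3 uint8, red, green, blue), "intrinsics" (3x3 intrinsics, pixels), "view" (4x4, takes a point from world to camera coordinates). Camera axes: x right, y down, z forward; pixel columns grow to the right and rows downward; lengths in m; the calibration is good to about 2 mm. A picture is of the moment at which its call begins. There is no depth.
A pose or a line that the arm cannot do raises bot.IKError and nothing moves.
- hand_in(): hands the job in; it is judged then, once.
The state is a dict: "time_s": time; "joint_pos": joint angles; "joint_vel": joint speeds; "joint_efforts": joint torques, N m; "position": TCP position; "orientation": TCP orientation; "wrist_force": force on the tool from outside, world axes, zero at the start; "ft_torque": the same for the moment, N m; "gripper_width": finger opening in m; "grip_force": force on a finger pad.
Only numpy, scipy, OpenCV 4.12 (cv2) and the standard library are available. Lean on these libraries where they do the work, as an engineer would, in place of code of your own. Each camera call takes 0.05 s, during which the arm holds its last target. There are 200 camera calls.

TASK

Get the kettle ready for filling with the fingertips only: press the round release button on top of its handle so that the lid pops ajar, then push the lid up by its front tab and on past upright, gently, until it stays leaning open by itself, and move clear. Do not pinch the lid or lift or tip the kettle: it stays seated on its power base. Leave everything else on the counter where it stands.

Things in the scene. Friction and masses are not known exactly. Their poses are not given: they have to be found in the camera images.
- kettle: Steel kettle, 1.1 kg, loose, upright in its power base's recess (4 mm play). Origin: centre of underside, 18 mm above the counter. +x points to the black handle (away from the robot, within 30 degrees), -x to spout and lid tab. Round body, 146 mm wide at foot, 124 at rim; rim 165 mm above origin. Spout reaches 99 mm from the axis, top 149 mm up. Handle reaches 131 mm from the axis, 30 mm wide.
- lid (a joint): Lid angle (rad): 0 shut and latched; grows as the front rises. When the button is fully pressed, a plunger lifts the lid slowly (about 0.5 s) to about 0.35 and keeps it ajar there, also after the button is let go. From there it moves freely (80 g): under about 1.6 it falls back to ajar, beyond that it falls open to its stop at 1.92.
- lid_tab (a point): Mid tip of the lid's front tab; moves with the lid. The lid is a black disc, 116 mm wide, 8 mm thick; the tab is a tongue 36 mm wide, 6 mm thick, ending 24 mm beyond the disc's edge, 140 mm from the hinge. Shut, it is 82 mm from the kettle's axis to -x, 172 mm above the kettle's origin. Axes turn with the lid; when shut they are the kettle's.
- lid_hinge (a point): Centre of the lid's hinge, 58 mm from the kettle's axis to +x and 171 mm above the kettle's origin; the hinge line is the kettle's y axis.
- release (a joint): Travel of the release button (m): 0 up, 0.006 fully pressed, spring-returned; about 5 N fully down.
- release_top (a point): Centre of the top face of the round grey release button, 24 mm wide, on top of the handle 97 mm from the kettle's axis to +x. Pressed straight down.
- base: Black round power base of the kettle, fixed, 172 mm wide, rim 26 mm high, floor 18 mm high. Origin: centre of its underside.
- mug: White ceramic mug with a chipped rim, 82 mm wide, 92 mm high, to one side of the kettle. Leave alone. Origin: centre of underside.
- canister: Aluminium canister with twist cap, 90 mm wide, 153 mm high, to the other side of the kettle. Leave alone. Origin: centre of underside.
- teapot: Glass teapot, 136 mm wide, 130 mm high, far left. Leave alone. Origin: centre of underside.
- coaster: Flat grey hard plastic coaster, 95 mm square, 6 mm thick, in front of the kettle. Leave alone. Origin: centre of underside.
- jar: Glass storage jar, 72 mm wide, 110 mm high, at the right. Leave alone. Origin: centre of underside.
- spoon: Steel spoon, 140 mm long, lying at the right. Leave alone. Origin: centre of underside.
Things that resemble listed ones, but are neither listed nor needed, are in the scene too. What is shaped like the kettle but red or yellow is not meant.

How it is judged:
By the outcome, as a careful person would: the job done as asked, in the order asked, and still so for the second after the job is handed in, with the robot touching nothing.
It also fails if it takes over 51 s, if anything falls off the work surface, if the arm or the gripper's body presses on something with over 40 N, if the wrist force passes 120 N, or if a joint passes its speed limit or range.

## Working session

There is one attempt and no reset: what is moved stays moved. The work goes in short steps, each a Python script; the robot and the scene stay as the last script left them, time stands still between calls to the robot, and variables do not carry over. Pictures are saved under pics/ and viewed, at most 10 in all, crops included, and the job is handed in when it is done.

```bash
mkdir -p pics; python3 - <<'E'
from workcell import *
import cv2,numpy as np
for n in("scene","top"):
    c=vision.read_camera(n); cv2.imwrite(f"pics/{n}0.png",c["frame"][:,:,::-1]); np.savez(f"pics/{n}0.npz",**c)
    V=c["view"];print(n,-V[:3,:3].T@V[:3,3],V[2,:3],c["intrinsics"][0])
o=get_obs();print(o["time_s"],o["orientation"],bot.tcp_to_tips)
E
```

```text
scene [ 0.50693716 -0.39356182  1.35449701] [ 0.00149289  0.31830723 -0.94798643] [435.41993753   0.         280.9748174 ]
top [ 0.25216197 -0.00918538  1.27273611] [ 0.23211257  0.00715504 -0.97266261] [388.11348563   0.         280.35997185]
0.1 [ 2.07358768e-01  9.78264738e-01 -6.48330778e-04 -1.52767983e-04] 0.017
```

View pics/scene0.png

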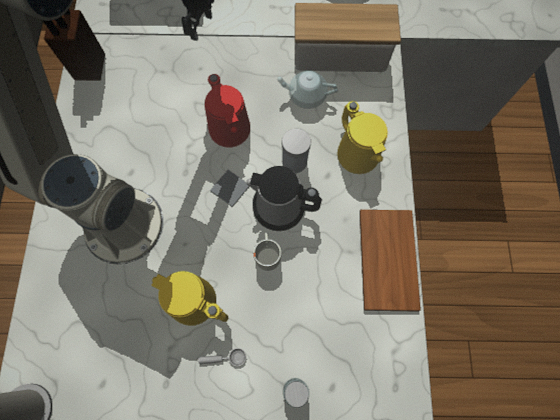

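View pics/top0.png

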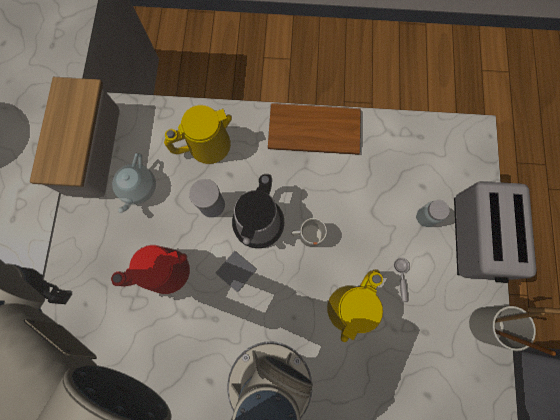

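The steel/black kettle is at scene (278,195) and top (257,213). The other kettle shapes are red at scene (228,115) and yellow at (363,140) and (188,295), so they are excluded by colour. I'll confirm this in one enlarged crop.

```bash
python3 - <<'E'
import cv2,numpy as np
a=cv2.imread("pics/scene0.png")[150:240,235:335];b=cv2.imread("pics/top0.png")[165:255,210:310]
f=lambda i:cv2.resize(np.clip(i*1.6,0,255).astype(np.uint8),(400,360),interpolation=cv2.INTER_CUBIC)
cv2.imwrite("pics/crop.png",np.hstack([f(a),f(b)]))
E
```

```text
(no output)
```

View pics/crop.png

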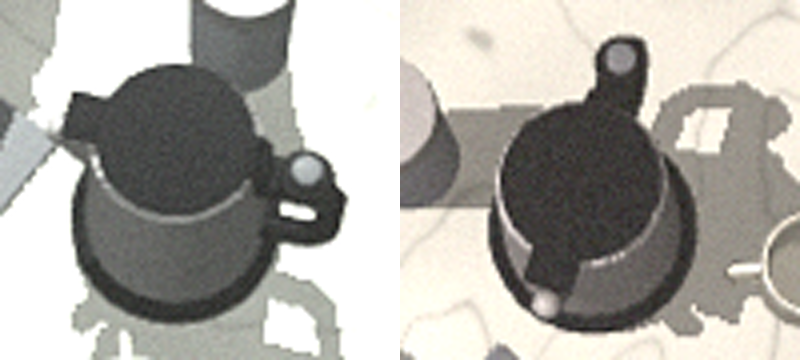

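The crop confirms the kettle: steel body, black lid, black handle and round grey button. The button is at scene (311.4,191.9) and top (264.6,179.1). The tab tip is near scene (252,178.5) and top (247,236.6). Next I triangulate, using a mask centroid for the button.

```bash
cat > geo.py <<'E'
import cv2,numpy as np
def P(c): return c["intrinsics"]@c["view"][:3]
def tri(c1,p1,c2,p2):
    X=cv2.triangulatePoints(P(c1),P(c2),np.array(p1,float).reshape(2,1),np.array(p2,float).reshape(2,1))[:,0];X=X[:3]/X[3]
    e=[]
    for c,p in((c1,p1),(c2,p2)):
        q=P(c)@np.r_[X,1];e.append(np.hypot(*(q[:2]/q[2]-p)))
    return X,np.round(e,2)
def plane(c,p,z):
    V=c["view"];R=V[:3,:3];o=-R.T@V[:3,3];d=R.T@np.linalg.solve(c["intrinsics"],[p[0],p[1],1.]);return o+d*(z-o[2])/d[2]
def blob(m,p):
    n,l,s,ce=cv2.connectedComponentsWithStats(m.astype(np.uint8));k=[i for i in range(1,n) if s[i,4]>8]
    i=min(k,key=lambda i:np.hypot(*(ce[i]-p)));return ce[i],s[i]
E
python3 - <<'E'
from geo import *
S=dict(np.load("pics/scene0.npz"));T=dict(np.load("pics/top0.npz"))
pts={}
for n,c,p,d in(("S",S,(311.4,191.9),(252,178.5)),("T",T,(264.6,179.1),(247,236.6))):
    f=c["frame"].astype(int).mean(2)
    print(n,f[int(p[1])-5:int(p[1])+6,int(p[0])-6:int(p[0])+7].astype(int))
    w=np.zeros_like(f,bool);x,y=map(round,p);w[y-6:y+7,x-6:x+7]=1
    pts[n]=blob((f>62)&w&(np.hypot(*(np.indices(f.shape)-np.array([p[1],p[0]])[:,None,None]))<5),p);print(pts[n])
B=tri(S,pts["S"][0],T,pts["T"][0]);t=tri(S,(252,178.5),T,(247,236.6))
print("button",B,"tab",t,"dist xy",np.linalg.norm(B[0][:2]-t[0][:2]))
print("on planes z=.19", plane(S,(252,178.5),.19),plane(T,(247,236.6),.19))
# base outline / lid disc: dark mask
for n,c in(("S",S),("T",T)):
    f=cv2.GaussianBlur(c["frame"],(3,3),0).astype(int).mean(2)
    m=(f<34);q=(280,185) if n=="S" else (255,211)
    l=cv2.connectedComponents(m.astype(np.uint8))[1]; k=l[q[1],q[0]]
    mm=cv2.morphologyEx((l==k).astype(np.uint8),cv2.MORPH_OPEN,cv2.getStructuringElement(2,(21,21)))
    ys,xs=np.nonzero(mm);print(n,"lid",len(xs),xs.mean(),ys.mean(),plane(c,(xs.mean(),ys.mean()),.193), np.ptp(xs),np.ptp(ys))
E
```

```text
S [[106 102 106 107 107  94 150 179 183 188 185 187 186]
 [102 103 102  96  88  72 101 125 149 175 186 188 190]
 [ 98 100  79  52  50  58  68  58  54 100 149 182 187]
 [ 62  67  52  52  81 104 116 119  85  54  50 127 182]
 [ 47  40  48  83 125 133 125 121 121  97  60  40 131]
 [ 46  47  51 109 133 128 124 123 116 113  83  42  62]
 [ 39  47  61 109 117 119 118 117 112 113  83  45  44]
 [ 40  46  54  92 119 115 113 113 112 107  76  45  40]
 [ 40  47  41  66  99 114 109 111 108  85  58  46  36]
 [ 38  45  42  42  68  95  99  99  83  48  38  46  40]
 [ 37  45  42  39  38  53  52  58  45  37  42  41  39]]
(array([311.30769231, 191.65384615]), array([308, 187,   8,   9,  52], dtype=int32))
T [[150 150 153 153 104  89  66  67  69  73  70  91 114]
 [147 149 127  90  45  27  47  45  33  26  29  29  55]
 [148 145  65  38  54  81  85  85  78  63  34  30  37]
 [133 102  33  45  85  88  86  87  92  79  53  30  32]
 [130  45  29  58  98  95  90  85  88  90  75  37  29]
 [108  28  41  59  93  92  90  91  90  86  86  31  34]
 [111  33  36  59 101  95  87  89  87  96  75  30  34]
 [108  31  31  45  97  99  95  94  90  92  58  35  30]
 [132  28  32  40  66  85  90  84  82  62  37  29  30]
 [142  62  38  33  33  46  66  60  49  37  33  34  33]
 [141  49  38  43  34  40  37  36  38  35  37  33  26]]
(array([264.77777778, 179.15555556]), array([262, 176,   7,   8,  45], dtype=int32))
button (array([0.59530917, 0.04911048, 0.19091624]), array([0.27, 0.34])) tab (array([0.42400442, 0.08746602, 0.18844254]), array([0.12, 0.15])) dist xy 0.17554618986027934
on planes z=.19 [0.42384549 0.08660237 0.19      ] [0.42411444 0.08758081 0.19      ]
S lid 226713 287.50203561330846 215.135303224782 [ 0.52733066 -0.02359622  0.193     ] 559 419
T lid 228088 279.889393567395 206.35804601732664 [0.51690213 0.0005497  0.193     ] 559 419
```

```bash
cat > plan.py <<'E'
from geo import *
from scipy.spatial.transform import Rotation as Rn
B=np.array([.5953,.0491,.1909]);t=np.array([.4240,.0875])
u=(B[:2]-t)/np.linalg.norm(B[:2]-t);v=np.array([-u[1],u[0]])
K=(B[:2]-.097*u+t+.082*u)/2           # kettle axis
def W(kx,z,ky=0): return np.r_[K+kx*u+ky*v,z]
def quat(p,s=1):  # tool z pitched p above horizontal toward +kx, y horizontal
    z=np.r_[np.cos(p)*u,np.sin(p)];y=s*np.r_[v,0];return Rn.from_matrix(np.c_[np.cross(y,z),y,z]).as_quat()
def tcp_for(corner,p,tips=.017,h=.011): # corner (kx,z) of upper tip edge
    d=np.array([np.cos(p),np.sin(p)]);n=np.array([-np.sin(p),np.cos(p)])
    c=np.array(corner)-h*n-tips*d;return W(*c)
def lidpt(a,r,off=-.004): # point on lid underside (offset along lid normal)
    return (.058-r*np.cos(a)+off*np.sin(a), .189+r*np.sin(a)+off*np.cos(a))
E
python3 - <<'E'
from plan import *
from workcell import *
S=dict(np.load("pics/scene0.npz"));T=dict(np.load("pics/top0.npz"))
print("yaw",np.degrees(np.arctan2(u[1],u[0])),"K",K,"lid centre",tri(S,(280.1,184.6),T,(254.6,210.9)))
print("down",[ (s,kinematics.solve_ik(W(.097,z),quat(-np.pi/2,s))) for s in(1,-1) for z in(.35,.2)])
for p in np.radians([-30,-20,-10,0]):
  for s in(1,-1):
    r=[]
    for a,rr,o in((.2,.20,-.02),(.2,.126,-.004),(.35,.126,-.004),(.7,.126,-.004),(1.1,.126,-.004),(1.4,.126,-.004),(1.75,.126,-.004)):
        q=kinematics.solve_ik(tcp_for(lidpt(a,rr,o),p),quat(p,s)); r.append(None if q is None else np.round(q,2).tolist())
    print(np.degrees(p),s,[x is not None for x in r],r[0],r[-1])
E
```

```text
yaw -12.635009217762997 K [0.50233163 0.06994055] lid centre (array([0.50422117, 0.07396997, 0.1756483 ]), array([0.42, 0.53]))
down [(1, array([ 7.89303268e-02,  2.20802764e-01,  1.53874462e+00, -4.44089210e-16,
        1.38204527e+00, -1.27134349e+00])), (1, array([ 7.89303268e-02,  3.38488962e-01,  1.71624515e+00, -4.44089210e-16,
        1.08685854e+00, -1.27134349e+00])), (-1, array([ 7.89303268e-02,  2.20802764e-01,  1.53874462e+00, -4.44089210e-16,
        1.38204527e+00,  1.87024917e+00])), (-1, array([ 7.89303268e-02,  3.38488962e-01,  1.71624515e+00, -4.44089210e-16,
        1.08685854e+00,  1.87024917e+00]))]
-29.999999999999996 1 [False, False, False, False, False, False, False] None None
-29.999999999999996 -1 [False, False, False, False, False, False, False] None None
-20.0 1 [False, False, False, True, True, True, True] None [0.49, 0.05, 2.46, 4.17, 0.8, 1.0]
-20.0 -1 [False, False, False, True, True, True, True] None [0.49, 0.05, 2.46, 4.17, 0.8, -2.14]
-10.0 1 [False, False, False, False, True, True, True] None [0.53, 0.23, 2.53, 3.98, 1.13, 1.29]
-10.0 -1 [False, False, False, False, True, True, True] None [0.53, 0.23, 2.53, 3.98, 1.13, -1.85]
0.0 1 [False, False, False, False, True, True, True] None [0.54, 0.47, 2.55, 3.9, 1.48, 1.49]
0.0 -1 [False, False, False, False, True, True, True] None [0.54, 0.47, 2.55, 3.9, 1.48, -1.65]
```

The front approach is out of reach at low lid angles, so I'll scan tool headings where the finger goes in under the tab obliquely or from the side.

```bash
cat >> plan.py <<'E'
U=np.r_[u,0];Vv=np.r_[v,0];Z=np.array([0,0,1.])
def tool(psi,p,roll):
    h=np.cos(psi)*U+np.sin(psi)*Vv;d=np.cos(p)*h+np.sin(p)*Z
    y=np.cross(Z,h);x=np.cross(y,d);c,s=np.cos(roll),np.sin(roll)
    return np.c_[c*x+s*y,-s*x+c*y,d],h
def pose(a,psi,p,roll,r=.128,e=.010,gap=0.,back=0.):
    R,h=tool(psi,p,roll);d=R[:,2];n=np.sin(a)*U+np.cos(a)*Z
    kx,z=lidpt(a,r);M=W(kx,z);t=M+e*h
    s=.011*abs(R[:,0]@n)+.0145*abs(R[:,1]@n)
    t=t-n*(n@(t-M)+s+max(0,-n@d*.028)+gap)-back*d
    return t-.017*d,Rn.from_matrix(R).as_quat()
E
python3 - <<'E'
from plan import *
from workcell import *
A=[.25,.35,.6,.9,1.2,1.5,1.75]
for psi in (-120,-105,-90,-75,-60,-45,45,60,75,90,105):
  for p in (-45,-35,-25,-15,0):
    best=None
    for roll in (0,90,180,-90):
      q=[kinematics.solve_ik(*pose(a,*np.radians([psi,p,roll]))) for a in A]
      q=[kinematics.solve_ik(*pose(.2,*np.radians([psi,p,roll]),gap=.01,back=b)) for b in(.08,)]+q
      ok=sum(x is not None for x in q)
      if ok==len(q):
        print(psi,p,roll,"maxstep",np.abs(np.diff(q,axis=0)).max().round(2),np.round(q[0],2),np.round(q[-1],2))
E
```

```text
-120 -45 0 maxstep 0.15 [ 0.45  0.56  1.51 -0.27  1.81  1.24] [ 0.32  0.57  1.28 -0.39  1.98  1.04]
-120 -45 90 maxstep 0.15 [ 0.45  0.56  1.52 -0.27  1.81  2.81] [ 0.32  0.57  1.28 -0.39  1.98  2.6 ]
-120 -45 180 maxstep 0.15 [ 0.45  0.56  1.51 -0.27  1.81 -1.91] [ 0.32  0.57  1.28 -0.39  1.98 -2.11]
-120 -45 -90 maxstep 0.15 [ 0.45  0.56  1.52 -0.27  1.81 -0.33] [ 0.32  0.57  1.28 -0.39  1.98 -0.54]
-120 -35 0 maxstep 0.17 [ 0.48  0.69  1.43 -0.31  1.94  1.25] [ 0.34  0.66  1.23 -0.46  2.1   1.03]
-120 -35 90 maxstep 0.17 [ 0.48  0.69  1.43 -0.31  1.94  2.82] [ 0.34  0.67  1.23 -0.46  2.1   2.6 ]
-120 -35 180 maxstep 0.17 [ 0.48  0.69  1.43 -0.31  1.94 -1.89] [ 0.34  0.66  1.23 -0.46  2.1  -2.11]
-120 -35 -90 maxstep 0.17 [ 0.48  0.69  1.43 -0.31  1.94 -0.32] [ 0.34  0.67  1.23 -0.46  2.1  -0.54]
-120 -25 0 maxstep 0.18 [ 0.49  0.81  1.35 -0.34  2.07  1.25] [ 0.36  0.75  1.19 -0.53  2.21  1.02]
-120 -25 90 maxstep 0.18 [ 0.49  0.81  1.35 -0.34  2.07  2.83] [ 0.36  0.76  1.19 -0.54  2.22  2.59]
-120 -25 180 maxstep 0.18 [ 0.49  0.81  1.35 -0.34  2.07 -1.89] [ 0.36  0.75  1.19 -0.53 
[... 18044 characters left out ...]
2.32]
105 -15 90 maxstep 0.12 [-0.64  0.66  1.93  0.85  1.67 -2.72] [-0.46  0.56  1.71  1.04  1.76 -2.39]
105 -15 180 maxstep 0.12 [-0.64  0.65  1.93  0.85  1.68 -1.14] [-0.46  0.56  1.72  1.04  1.76 -0.82]
105 -15 -90 maxstep 0.12 [-0.64  0.66  1.93  0.85  1.67  0.42] [-0.46  0.56  1.71  1.04  1.76  0.75]
105 0 0 maxstep 0.12 [-0.66  0.86  1.88  0.91  1.83  1.88] [-0.48  0.7   1.73  1.16  1.91  2.22]
105 0 90 maxstep 0.12 [-0.66  0.86  1.88  0.91  1.82 -2.83] [-0.48  0.7   1.72  1.16  1.91 -2.49]
105 0 180 maxstep 0.12 [-0.66  0.86  1.88  0.91  1.83 -1.26] [-0.48  0.7   1.73  1.16  1.91 -0.92]
105 0 -90 maxstep 0.12 [-0.66  0.86  1.88  0.91  1.82  0.31] [-0.48  0.7   1.72  1.16  1.91  0.65]
```

```bash
python3 - <<'E'
from plan import *
T=dict(np.load("pics/top0.npz"));S=dict(np.load("pics/scene0.npz"))
print("mug top",plane(T,(313,231),.092),plane(S,(267,253),.092))
print("canister",plane(T,(204,192),.153),plane(S,(297,137),.153))
for n,a,b in(("yellow lid",(360,305),(188,290)),("yellow btn",(376,279),(212,311)),("yellow tab",(347,335),(160,285)),("red lid",(160,268),(230,105)),("red btn",(122,279),(214,80)),("red tab",(185,262),(243,97))):
    print(n,plane(T,a,.19),plane(S,b,.19))
E
```

```text
mug top [ 0.47004053 -0.10546705  0.092     ] [ 0.46964365 -0.10986563  0.092     ]
canister [0.55629241 0.23031564 0.153     ] [0.55483842 0.24220276 0.153     ]
yellow lid [ 0.256672   -0.23348402  0.19      ] [ 0.26570359 -0.2351858   0.19      ]
yellow btn [ 0.32900688 -0.27651583  0.19      ] [ 0.33276859 -0.28857856  0.19      ]
yellow tab [ 0.17683092 -0.19999551  0.19      ] [ 0.1902794  -0.22315341  0.19      ]
red lid [0.32150923 0.31995    0.19      ] [0.34784427 0.32834682 0.19      ]
red btn [0.28525114 0.41966321 0.19      ] [0.29322772 0.41694813 0.19      ]
red tab [0.34225394 0.2531511  0.19      ] [0.3864317  0.35733998 0.19      ]
```

The side approach from the right (psi=90°, pitch −30°) is reachable and clear of the mug and kettles. Next I press the button.

```bash
cat > press.py <<'E'
from plan import *
from workcell import *
q=quat(-np.pi/2,1);f=lambda:get_obs()["wrist_force"]
hand.move_gripper(0.0,20)
p0=np.array(get_obs()["position"]);bot.servo_line(p0+[0,0,.16],velocity=.25)
bot.reach(np.r_[B[:2],.33+.017],q)
bot.servo_line(np.r_[B[:2],.200+.017],velocity=.12)
print(get_obs()["time_s"],"F0",f0:=f())
for z in np.arange(.197,.176,-.001):
    bot.servo_line(np.r_[B[:2],z+.017],velocity=.02); d=f()-f0
    print(round(z,3),np.round(d,1),end=" ")
    if d[2]>9: break
bot.dwell(.7);print("\n",get_obs()["position"],f()-f0)
bot.servo_line(np.r_[B[:2],.38+.017],velocity=.2)
for n in("scene","top"):
    c=vision.read_camera(n);np.savez(f"pics/{n}1.npz",**c)
    cv2.imwrite(f"pics/{n}1.png",c["frame"][:,:,::-1])
a=cv2.imread("pics/scene1.png")[130:250,215:345];b=cv2.imread("pics/top1.png")[145:265,200:330]
g=lambda i:cv2.resize(np.clip(i*1.6,0,255).astype(np.uint8),(390,360),interpolation=cv2.INTER_CUBIC)
cv2.imwrite("pics/crop1.png",np.hstack([g(a),g(b)]));print(get_obs()["time_s"])
E
python3 press.py
```

```text
5.125 F0 [ 0.25821674 -0.22306605  1.03932729]
0.197 [ 0.3  0.7 -0.8] 0.196 [-0.1  0.4 -1.5] 0.195 [ 0.3  0.7 -0.5] 0.194 [-0.5 -0.2 -1.4] 0.193 [ 0.  -0.1 -1. ] 0.192 [-0.4  0.9 -1.3] 0.191 [ 0.6  0.6 -0.9] 0.19 [-0.4  0.7 -1. ] 0.189 [-0.3  1.1 -0.4] 0.188 [-0.2  0.1 -0.9] 0.187 [-1.   0.6 -0.6] 0.186 [-0.7  0.  -1. ] 0.185 [-1.3  0.5 -1.3] 0.184 [-0.3  1.  -1.5] 0.183 [-0.3  0.6 -1.4] 0.182 [-0.7 -0.4 -1.2] 0.181 [ 0.  -0.2 -1.8] 0.18 [-0.1  0.1 -1.6] 0.179 [-1.1  0.3 -0.4] 0.178 [ 0.4  0.9 -0.8] 0.177 [-0.8  1.2 -1.7] 0.176 [ 0.2 -0.4 -0.8] 
 [0.59530201 0.04911655 0.19300086] [-0.06737586  0.41030993 -1.41939315]
12.6417
```

View pics/crop1.png

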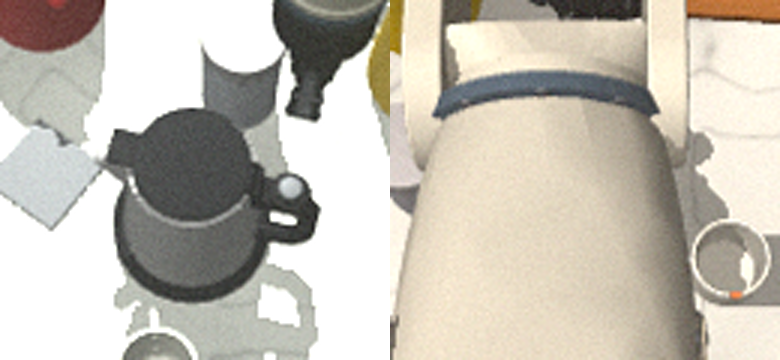

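No contact by tip z = 0.176 m, so the button must stand lower than I triangulated. The scene crop shows the lid still shut. I'll check with the wrist camera before going further.

```bash
python3 - <<'E'
from plan import *
from workcell import *
c=vision.read_camera("wrist");np.savez("pics/wrist1.npz",**c);cv2.imwrite("pics/wrist1.png",c["frame"][:,:,::-1])
o=get_obs();V=c["view"];print(o["gripper_width"],o["position"],-V[:3,:3].T@V[:3,3],V[2,:3],c["intrinsics"][0])
for z in(.17,.18,.19): 
    x=P(c)@np.r_[B[:2],z,1];print(z,x[:2]/x[2])
E
```

```text
-0.0003973980704364535 [0.59488939 0.04905857 0.39572851] [0.51901908 0.0667201  0.54441945] [ 0.29666962 -0.06681632 -0.95263987] [369.84721136   0.         275.81597533]
0.17 [275.40255269 167.96638642]
0.18 [275.39163211 170.01771086]
0.19 [275.38013588 172.17716746]
```

View pics/wrist1.png

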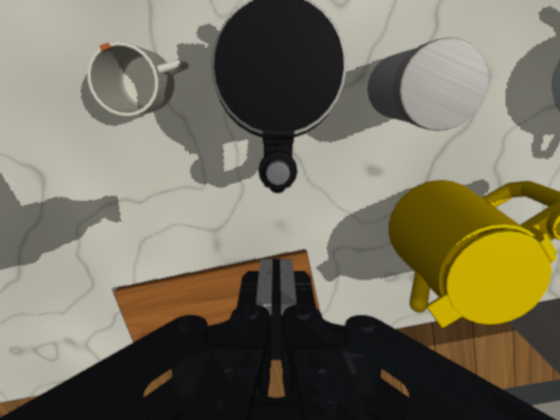

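The wrist picture shows the button at (277.5,173), below the fingertips, with the handle pointing straight down. I'll triangulate it with all three views.

```bash
python3 - <<'E'
from plan import *
S=dict(np.load("pics/scene0.npz"));T=dict(np.load("pics/top0.npz"));w=dict(np.load("pics/wrist1.npz"));S1=dict(np.load("pics/scene1.npz"))
f=w["frame"].astype(int).mean(2);yy,xx=np.indices(f.shape)
b,s=blob((f>70)&(np.hypot(xx-277.5,yy-173)<14),(277.5,173));print(b,s)
ps=np.array([311.31,191.65]);pt=np.array([264.78,179.16])
print("SW",tri(S,ps,w,b),"TW",tri(T,pt,w,b))
for z in(.165,.17,.175,.18,.19): print(z,[plane(c,p,z)[:2].round(4) for c,p in((S,ps),(T,pt),(w,b))])
f=S1["frame"].astype(int).mean(2);print("scene1",blob((f>62)&(np.hypot(xx-311.4,yy-191.9)<5),ps))
# lid disc in wrist: rim ellipse from dark mask
f=w["frame"].astype(int).mean(2);m=((f<45)&(yy<150)&(np.abs(xx-278)<85)).astype(np.uint8)
m=cv2.morphologyEx(m,cv2.MORPH_OPEN,cv2.getStructuringElement(2,(45,45)));ys,xs=np.nonzero(m)
print("lid wrist bbox",xs.min(),xs.max(),ys.min(),ys.max(),[plane(w,p,.193).round(4) for p in((xs.min(),65),(xs.max(),65),(xs.mean(),ys.max()),(xs.mean(),ys.mean()))])
E
```

```text
[277.85085575 172.58190709] [267 162  23  23 409]
SW (array([0.59590985, 0.05081308, 0.18596553]), array([0.31, 1.25])) TW (array([0.59832686, 0.05056429, 0.18259203]), array([0.21, 0.68]))
0.165 [array([0.5967, 0.0584]), array([0.6044, 0.0511]), array([0.6017, 0.0503])]
0.17 [array([0.5963, 0.0565]), array([0.6028, 0.0508]), array([0.6006, 0.0505])]
0.175 [array([0.5959, 0.0546]), array([0.6012, 0.0505]), array([0.5995, 0.0507])]
0.18 [array([0.5955, 0.0527]), array([0.5996, 0.0503]), array([0.5984, 0.0509])]
0.19 [array([0.5948, 0.0489]), array([0.5964, 0.0497]), array([0.5962, 0.0514])]
scene1 (array([311.27777778, 191.61111111]), array([307, 187,   9,   9,  54], dtype=int32))
lid wrist bbox 215 341 0 136 [array([0.4881, 0.0183, 0.193 ]), array([0.5127, 0.1275, 0.193 ]), array([0.5614, 0.0594, 0.193 ]), array([0.5003, 0.073 , 0.193 ])]
```

```bash
sed -i 's/^B=.*/B=np.array([.5975,.0508,.176]);t=np.array([.4240,.0880])/; s/^K=.*/K=np.array([.5020,.0718])/' plan.py
cat > press.py <<'E'
from plan import *
from workcell import *
q=quat(-np.pi/2,1);f=lambda:np.array(get_obs()["wrist_force"])
bot.servo_line(np.r_[B[:2],.180+.017],q,velocity=.2)
f0=f();z=.178;d=f0*0
while z>.150:
    bot.servo_line(np.r_[B[:2],z+.017],velocity=.04); d=f()-f0
    print(round(z,4),np.round(d,1),end=" ")
    if d[2]>9: break
    z-=.0006 if d[2]>2.5 else .0012
bot.dwell(.7);print("\n",get_obs()["position"],f()-f0)
bot.servo_line(np.r_[B[:2],.36+.017],velocity=.25)
c=vision.read_camera("scene");np.savez("pics/scene2.npz",**c)
a=c["frame"][110:250,205:345,::-1]
cv2.imwrite("pics/crop2.png",cv2.resize(np.clip(a*1.6,0,255).astype(np.uint8),(560,560),interpolation=cv2.INTER_CUBIC));print(get_obs()["time_s"])
E
python3 press.py
```

```text
0.178 [-1.1  0.6 -0.7] 0.1768 [-0.6  0.6 -0. ] 0.1756 [-0.9  1.   1.3] 0.1744 [-0.6  0.6  1. ] 0.1732 [-0.5  0.3 -0.1] 0.172 [ 0.4  0.7 -0.2] 0.1708 [-1.4 -0.6 -0. ] 0.1696 [-0.7  0.4  0.4] 0.1684 [0.3 1.  0.5] 0.1672 [0.5 0.7 1.1] 0.166 [0.2 0.7 2.3] 0.1648 [0.1 0.2 2.7] 0.1642 [-0.5  0.4  3.2] 0.1636 [0.4 0.6 3.2] 0.163 [2.2 0.4 2.7] 0.1624 [1.  0.2 3.8] 0.1618 [1.4 0.4 3.3] 0.1612 [0.  0.5 7.5] 0.1606 [-0.5  0.4 11.5] 
 [0.59777519 0.05080195 0.17852679] [-1.13458551  0.55768556 10.69304497]
20.2917
```

View pics/crop2.png

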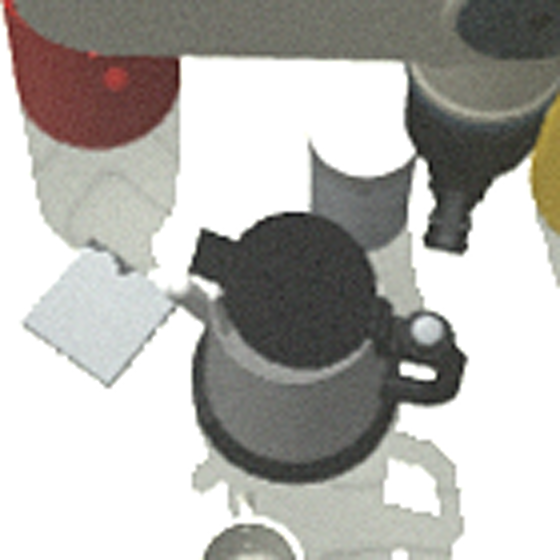

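The crop shows the lid's tab tip raised to about (254.5,172.6) in the full picture, where it was (252,178.5) when shut. The button also gave a clear 6 mm stroke and then a hard stop, so the lid is ajar. I'll check the ajar angle against the model, then push from the side.

```bash
cat > push.py <<'E'
from plan import *
from workcell import *
c=dict(np.load("pics/scene2.npz"))
for a in(0,.35): 
    x=P(c)@np.r_[W(.058-.14*np.cos(a),.190+.14*np.sin(a)),1];print("tab px",a,x[:2]/x[2])
psi,p,roll=np.radians([90,-30,180]);kw=dict(r=.132,e=.004)
A=np.r_[.37,np.linspace(.5,1.74,9)]
pre=pose(.35,psi,p,roll,gap=.014,back=.10,**kw);pin=pose(.35,psi,p,roll,gap=.014,**kw)
Q=[pose(a,psi,p,roll,**kw) for a in A]
assert all(kinematics.solve_ik(*x) is not None for x in[pre,pin,*Q])
print("tips in",pin[0]+.017*tool(psi,p,roll)[0][:,2])
import sys
if len(sys.argv)>1:
    f=lambda:np.array(get_obs()["wrist_force"])
    bot.reach(pre[0]+[0,0,.14],pre[1]);bot.servo_line(pre[0],velocity=.15);bot.servo_line(pin[0],velocity=.08)
    f0=f();print(get_obs()["time_s"])
    for a,x in zip(A,Q):
        bot.servo_line(x[0],velocity=.05);print(round(a,2),np.round(f()-f0,1),end=" ")
        if np.linalg.norm(f()-f0)>12: print("STOP");break
    c=vision.read_camera("scene");np.savez("pics/scene3.npz",**c)
    a=c["frame"][90:250,185:345,::-1];print(get_obs()["time_s"])
    cv2.imwrite("pics/crop3.png",cv2.resize(np.clip(a*1.6,0,255).astype(np.uint8),(560,560),interpolation=cv2.INTER_CUBIC))
E
python3 push.py
```

```text
tab px 0 [251.32889954 177.72286631]
tab px 0.35 [253.28624753 171.7239205 ]
tips in [0.42319636 0.09278714 0.19192314]
```

```bash
python3 push.py go
```

```text
tab px 0 [251.32889954 177.72286631]
tab px 0.35 [253.28624753 171.7239205 ]
tips in [0.42319636 0.09278714 0.19192314]
23.8417
0.37 [-0.8 -0.9  1. ] 0.5 [-0.8 -0.2  0.6] 0.66 [-2.1 -1.2  1. ] 0.81 [-0.6 -0.9  0.6] 0.96 [0.5 0.6 0.3] 1.12 [-0.2 -0.2  0.6] 1.27 [-0.5 -0.8  1.1] 1.43 [-0.1  0.6  0.8] 1.58 [-0.1 -0.3  1. ] 1.74 [0.2 0.7 1.1] 29.6417
```

View pics/crop3.png

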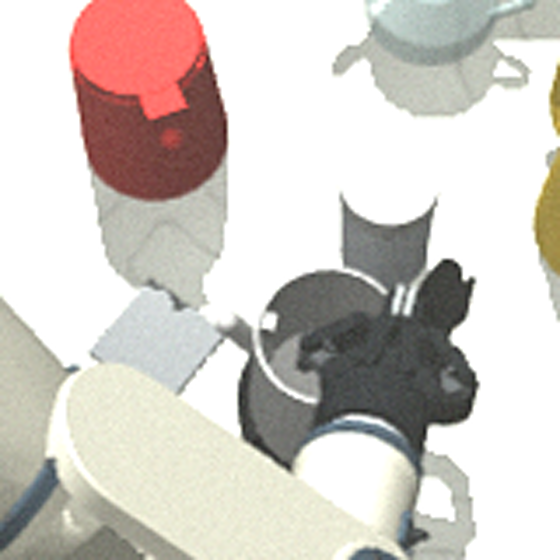

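The lid stands open, past upright, to the right of the fingertips (crop 440,290). I'll back away from it, move clear and check.

```bash
python3 - <<'E'
from plan import *
from workcell import *
psi,p,roll=np.radians([90,-30,180]);kw=dict(r=.132,e=.004);d=tool(psi,p,roll)[0][:,2]
x=np.array(get_obs()["position"])-.05*U;bot.servo_line(x,velocity=.08)
x=x-.16*d;bot.servo_line(x,velocity=.15)
bot.dwell(.5)
o=get_obs();print(o["time_s"],o["position"],o["wrist_force"])
out=[]
for n,(r0,c0) in(("scene",(90,185)),("top",(110,190))):
    c=vision.read_camera(n);np.savez(f"pics/{n}4.npz",**c);i=c["frame"][r0:r0+160,c0:c0+160,::-1]
    out.append(cv2.resize(np.clip(i*1.5,0,255).astype(np.uint8),(400,400),interpolation=cv2.INTER_CUBIC))
    for a in(1.6,1.92):
        y=P(c)@np.r_[W(.058-.14*np.cos(a),.190+.14*np.sin(a)),1];y=y[:2]/y[2];print(n,a,"crop px",(y-[c0,r0])*2.5)
cv2.imwrite("pics/crop4.png",np.hstack(out))
E
```

```text
32.1333 [ 0.4809604  -0.07622471  0.41082927] [ 1.43195888 -0.05827235 -0.57241431]
scene 1.6 crop px [294.31961586 196.2371978 ]
scene 1.92 crop px [335.50586061 208.39892662]
top 1.6 crop px [171.40229174 161.82294498]
top 1.92 crop px [183.71477147 125.73156008]
```

View pics/crop4.png

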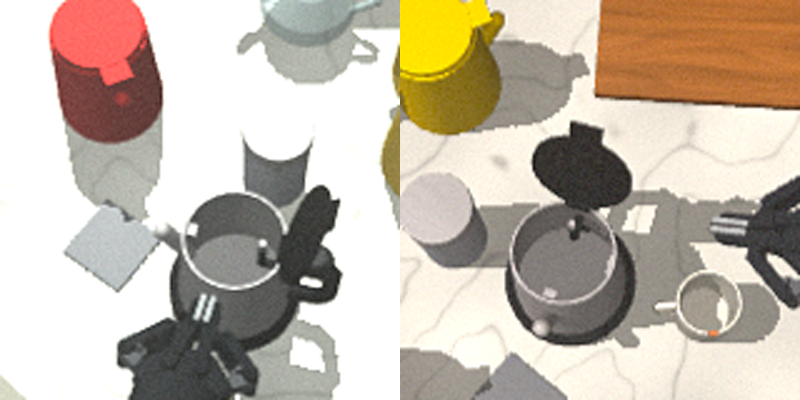

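The lid rests at its stop. Its tab shows at scene crop (333,198) and top crop (587,130), which matches the 1.92 prediction of (335,208) and (584,126). The kettle is seated, the gripper is clear, and the mug, canister and coaster stand where they were.

```bash
python3 -c "
from workcell import *
print(hand_in())"
```

```text
the job is handed in; nothing more can be done
None
```

The button was pressed, on the second try at the right height. The lid popped ajar and was pushed by its tab until it rested open at its stop. The kettle is still seated on its base and nothing else visibly moved; the job was handed in at about 32 s with the gripper clear.

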